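Shut and bolt the terrace gate

TASK

Someone has left the little gate in the white railings ajar. Push it shut against its stop, slide its barrel bolt fully home into the keeper on the post, then turn the bolt's handle right down into its notch so that it cannot work back. Leave the things on the trolley alone.

Things in the scene. Friction and masses are not known exactly. Their poses are not given: they have to be found in the camera images.
- railing: White timber railing with a gate. Origin: on the near face, at the latch edge of the shut gate, at work-surface height. y runs along the railing from the gate to the latch post and trolley; x points away from the robot's side. Near faces of rails, posts and shut gate: plane x = 0. Gate: y -620 to 0 mm, latch post: y 8 to 98 mm; rail tops 155 mm above the work surface, post tops 163.
- gate_rail (a point): Bare place on the near face of the gate's top rail (face 65 mm high, 90 to 155 mm up), 260 mm from the latch edge, 360 mm from the vertical hinge line at x = 0, y = -620 mm of the railing, 122 mm above the work surface; good for pushing. At x = 0 of the railing's frame the gate is shut against its stop; ajar it stands nearer the robot. Stiff hinge: stays where left; 3 N here moves it.
- keeper (a point): Mouth of the steel keeper, a square strap 28 mm long, 36 mm high, screwed to the latch post's near face and standing 34 mm out. This point is on the bolt's axis (18 mm out from the face, 122 mm above the work surface), 20 mm beyond the latch edge of the shut gate. The opening is 24 mm high and 29 mm deep, for the 16 mm bolt.
- bolt_tip (a point): Rounded tip of the galvanised bolt, a bar 16 mm thick, 180 mm long, that slides in a slotted barrel 27 mm across and 135 mm long (150 to 15 mm before the latch edge) on the near face of the gate's top rail. Its axis is 18 mm out from that face, 122 mm above the work surface. Moves with gate and bolt.
- bolt (a joint): Bolt travel in m. 0 = fully withdrawn (tip 4 mm short of the gate's latch edge), 0.065 = fully home (tip 61 mm beyond it, through the keeper). Stiff (about 3 N): stays where it is left. It strikes the keeper if shot while the gate is ajar; the gate cannot shut while it stands out over 20 mm.
- handle (a joint): Handle angle in rad about the bolt's axis. 0 = level, straight out from the gate, in the barrel's slot; 1.57 = hanging straight down. It turns down only in the notch at the home end of the slot (bolt travel 0.059 m or more); once down it keeps the bolt from going back. Stiff (about 1 N at the handle): stays where it is left.
- handle_grip (a point): Point on the bolt's handle, a round steel bar 11 mm thick that stands 62 mm out from the bolt's axis and ends in a ball 18 mm across (66 mm out). This point is 45 mm from the bolt's axis, and along the bolt 110 mm behind its tip. None while held.
- trolley: Brown rattan-look plastic trolley on castors standing against the railing beside the latch post; tray 270 x 460 mm with a 45 mm rim. Origin: middle of the tray's floor, 50 mm below the work surface. Not to be handled.
- mate_cup: Bystander: black glass mate cup, 78 mm across, 88 mm high, upright on the tray. Origin under its base.
- canister: Bystander: green canister with a screw-top lid, 84 mm across, 135 mm high, upright on the tray. Origin under its base.
- egg_cup: Bystander: white ceramic egg cup, 48 mm across, 62 mm high, upright on the tray. Origin under its base.
- bombilla: Bystander: steel bombilla (drinking straw) 190 mm long lying on the tray. Origin near its middle, on the tray.

How it is judged (in metres and radians):
On the way, in this order (a step that is already met when the one before it is completed fails the run):
1. the gate is shut while the bolt is still withdrawn (x of gate_rail in the frame of railing above -0.004 m and value of joint bolt below 0.025 m), for 0.1 s.
2. the bolt is home in the keeper of the shut gate, its handle not yet down (x of gate_rail in the frame of railing above -0.004 m and value of joint bolt above 0.056 m and value of joint handle below 1 rad).
At the end, for the whole second after the job is handed in: The gate is shut (its rail within 4 mm of the closed place at 360 mm from the hinge), the bolt is home in the keeper (at least 56 of its 65 mm of travel) and its handle is turned down (more than 1.2 rad, about 70 degrees) (x of gate_rail in the frame of railing above -0.004 m and value of joint bolt above 0.056 m and value of joint handle above 1.2 rad); the robot touches nothing.
It fails at once if a thing on the trolley is shoved or knocked over (distance of any of mate_cup, canister, egg_cup, bombilla from where it was at the start of the episode above 0.03 m or angle between any of mate_cup, canister, egg_cup's own z axis and vertical above 0.4 rad).
It also fails if it takes over 51 s, if anything falls off the work surface, if the arm or the gripper's body presses on something with over 40 N, if the wrist force passes 120 N, or if a joint passes its speed limit or range.

ROBOT

A 6-joint arm with a two-finger parallel gripper is mounted at the origin on the work surface. World frame = base frame: x ahead of the robot, y to its left, z up, the work surface at z = 0. Lengths are in mm, angles in rad, forces in N, time in s.
With the tool pointing down it reaches from about 350 to 875 mm from the base axis. Payload 4.2 kg.
Tool frame: the origin (TCP) lies midway between the tips of the shut fingers; the grasp point (between the pads) lies 19 mm behind it (arm.tcp_to_grasp is the distance from the TCP to the grasp point, in mm); z points along the fingers, y is the line along which they close (so a half turn about z gives the same grasp; the last joint's range is limited). The gripper opens to 85 mm and grips with 20 to 120 N. Pads are 22 mm wide; open, the fingers measure 114 mm over their backs; the gripper's body (76 mm by 85 mm) begins 54 mm behind the grasp point. The pads swing forward as they close: fully open they stand 13 mm farther back than shut.
Start: joints at [-1.08, 0.385, 0.008, 0, -1.194, -0.259], TCP at [143.599, -608.259, 231.312] pointing down, gripper open.
Joint ranges: [-3.14, 3.14], [-1.21, 2.06], [-1.07, 1.41], [-3.16, 2.05], [-2.99, -0.16], [-3.1, 3.1]. Speed limits (rad/s): [2.79, 2.79, 3.14, 3.14, 3.14, 3.14].

INTERFACE

Orientations are given as a unit quaternion [x, y, z, w].
In Python, from bench import arm, imaging, job, models gives the robot as it stands.
- The arm moves only by the tool arm_command, never from a script. Its argument "rows" is a list of rows, each an object with "grip": the opening, from 0 (shut) to 1 (fully open); "linear": the shift along the tool's x, y, z in mm, a list of three; "rot": the turn, a rotation vector about the tool's x, y, z in rad, a list of three. In form: [{"grip": grip, "linear": [tx, ty, tz], "rot": [rx, ry, rz]}, ...]. A call has 1 to 10 rows; each row is the pose to reach, as a shift and turn from the pose commanded when the call began, along the tool's axes at that moment; what a row does not reach only later rows make up. A row lasts 1/8 s, in which the tool goes at most 62.5 mm and 10.7 degrees, less where a joint would pass 70% of its speed; a pose out of reach is approached as far as the arm can. A call with a gripper value outside its range is refused whole. The fingers move at their own pace and stop on an object; the grip force is fixed at half the most. Time passes only in rows, so rows that repeat a pose let the fingers close. It gives the time, the measured TCP pose, the force, the opening and the grip force at its end, in the units of the state.
- arm.read_state(): the state, without advancing time (a new reading comes with each control period).
- imaging.get_image(name): name is "scene" or "top"; returns a dict with "frame" (400x640x3 uint8, red, green, blue), "fx", "fy", "cx", "cy" (pixels), "k1" (the pictures are not rectified: a ray, as slopes to the right and down, at radius r is drawn at 1 + k1 r^2 times it, then the intrinsics apply), "extrinsics" (4x4, takes a point from world to camera coordinates). Camera axes: x right, y down, z forward; pixel columns grow to the right and rows downward; lengths in mm; the calibration is good to about 2 mm. A picture is of the moment at which its call begins. There is no depth.
- job.job_done(): hands the job in; it is judged then, once.
Trained networks look in a picture, given as the dict that the camera call returned (one of the last four; its "shot" number tells which), for a name from the list of things; names that differ only in an ending like _2 or _b are one class to them, and where a whole thing is asked for, a point or a joint stands for the part that bears it (a point fixed in the world has none). Each returns a list of dicts, best first, with "score" (0 to 1); they miss things now and then, are a little off and sometimes report something else, mostly with a low value. They report only what shows in the picture. A call takes as long as a camera call.
- models.spot_in(picture, query): "rect" ([left, top, right, bottom] in pixels, round what is visible of it).
- models.tip_of(picture, query): "pixel" ([column, row] in pixels: a listed point, or the origin of a listed thing).
The state is a dict: "clock": time; "joints": joint angles; "joint_vel": joint speeds; "joint_efforts": joint torques, N m; "position": TCP position; "ee_rot": TCP orientation; "contact_force": force on the tool from outside, world axes, zero at the start; "wrist_torque": the same for the moment, N m; "gripper_width": finger opening in mm; "grasp_force": force on a finger pad.
Only numpy, scipy, OpenCV 4.12 (cv2) and the standard library are available. Lean on these libraries where they do the work, as an engineer would, in place of code of your own. Each camera call takes 0.05 s, during which the arm holds its last target. There are 200 camera calls.

## Working session

There is one attempt and no reset: what is moved stays moved. The work goes in short steps, Python scripts to look and compute and a tool call to move; the robot and the scene stay as the last step left them, time stands still between calls to the robot, and variables do not carry over. Pictures are saved under pics/ and viewed, at most 10 in all, crops included, and the job is handed in when it is done.

Besides the shell and the picture viewer there is one more tool, called after "Call:" as name(argument=value, ...) on one line, values as JSON. arm_command: Moves the arm, as the interface text tells. Its arguments: {"type":"object","properties":{"rows":{"type":"array"}},"required":["rows"]}

```bash
ls; mkdir -p pics; cat > h.py <<'E'
import numpy as np, cv2
from scipy.spatial.transform import Rotation as R
from bench import arm, imaging, job, models
def ray(im,px):
    K=np.array([[im['fx'],0,im['cx']],[0,im['fy'],im['cy']],[0,0,1.]])
    u=cv2.undistortPoints(np.array([[px]],float),K,np.array([im['k1'],0,0,0,0.]))[0,0]
    E=np.array(im['extrinsics']);r=E[:3,:3]
    d=r.T@np.array([u[0],u[1],1]);o=-r.T@E[:3,3]
    return o,d/np.linalg.norm(d)
def atz(im,px,z):
    o,d=ray(im,px);return o+d*(z-o[2])/d[2]
def tri(rs):
    A=0;b=0
    for o,d in rs:
        P=np.eye(3)-np.outer(d,d);A=A+P;b=b+P@o
    return np.linalg.solve(A,b)
def proj(im,p):
    E=np.array(im['extrinsics']);c=E[:3,:3]@np.array(p)+E[:3,3];u=c[:2]/c[2];u=u*(1+im['k1']*(u@u))
    return np.array([u[0]*im['fx']+im['cx'],u[1]*im['fy']+im['cy']])
E
python3 - <<'E'
from h import *
s=arm.read_state();print(s['clock'],s['position'],s['ee_rot'])
I={n:imaging.get_image(n) for n in('scene','top')}
for n,im in I.items():
    cv2.imwrite(f'pics/{n}0.png',im['frame'][:,:,::-1])
    o,d=ray(im,(320,200));print(n,o,d)
Z=dict(railing=0,gate_rail=122,keeper=122,bolt_tip=122,handle_grip=122,trolley=-50)
for q,z in Z.items():
    rs=[]
    for n,im in I.items():
        t=models.tip_of(im,q)
        for k in t[:2]: print(q,n,np.round(k['pixel']),round(k['score'],2),np.round(atz(im,k['pixel'],z)))
        if t: rs.append(ray(im,t[0]['pixel']))
    if len(rs)==2: print('  tri',np.round(tri(rs)))
E
```

```text
pics
0.0 [ 143.45740834 -607.69410125  230.21224867] [-1.15538683e-01  9.93302365e-01  1.09307082e-03 -1.70908661e-04]
scene [906.95410022 924.5836675  841.0283435 ] [-0.36344288 -0.63946369 -0.67749204]
top [ 382.54845733  192.32097788 1473.37278335] [ 0.10131144  0.00780279 -0.99482416]
railing scene [260. 216.] 0.81 [632. 102.   0.]
railing scene [373. 301.] 0.5 [524. 490.  -0.]
railing top [350. 170.] 0.64 [631. 103.   0.]
railing top [350. 168.] 0.3 [638. 104.   0.]
  tri [632. 103.   1.]
gate_rail scene [245. 122.] 0.65 [ 542. -181.  122.]
gate_rail scene [293. 135.] 0.29 [447. -39. 122.]
gate_rail top [440. 189.] 0.68 [ 551. -166.  122.]
  tri [ 549. -163.  135.]
keeper top [346. 170.] 0.74 [612. 122. 122.]
bolt_tip scene [310. 155.] 0.62 [453.  75. 122.]
bolt_tip top [358. 219.] 0.57 [462.  88. 122.]
bolt_tip top [289. 210.] 0.54 [491. 298. 122.]
  tri [461.  89. 134.]
handle_grip scene [266. 188.] 0.66 [617. 137. 122.]
handle_grip scene [294. 136.] 0.64 [448. -29. 122.]
handle_grip top [357. 218.] 0.63 [463.  91. 122.]
handle_grip top [400. 222.] 0.57 [451. -40. 122.]
  tri [524.  58.  23.]
trolley scene [392. 300.] 0.64 [459. 484. -50.]
trolley top [244. 227.] 0.7 [447. 466. -50.]
  tri [447. 471. -76.]
```

View pics/scene0.png

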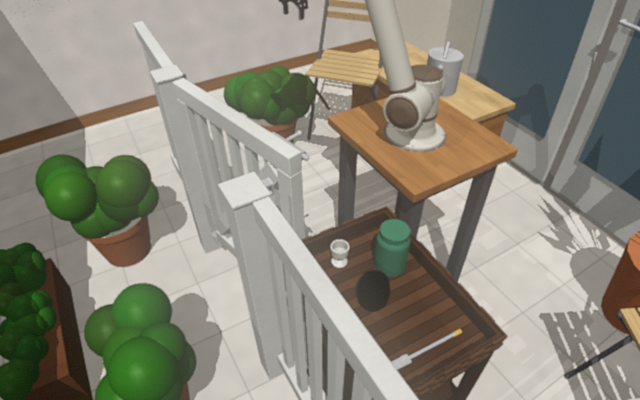

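View pics/top0.png

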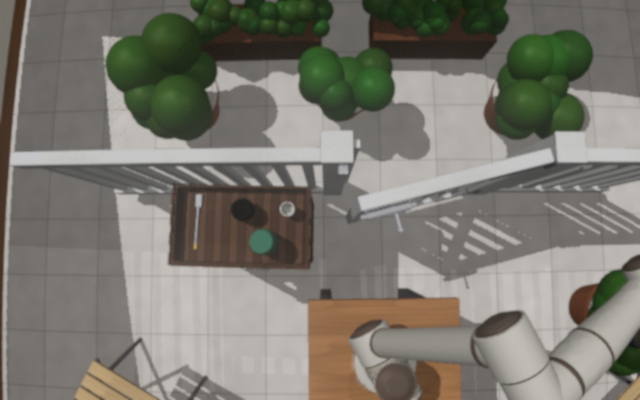

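Scene and top views show the gate ajar (top: latch edge ≈ (362,205), post ≈ (338,145), hinge post ≈ (570,147)); bolt and handle are at ≈ (350–400, 215–222). I'll zoom in for the railing line.

```bash
python3 - <<'E'
from h import *
a=cv2.imread('pics/top0.png')[120:240,310:590];cv2.imwrite('pics/c1.png',cv2.resize(a,None,fx=2.85,fy=2.85,interpolation=cv2.INTER_CUBIC))
a=cv2.imread('pics/scene0.png')[90:240,180:340];cv2.imwrite('pics/c2.png',cv2.resize(a,None,fx=4,fy=4,interpolation=cv2.INTER_CUBIC))
E
```

```text
(no output)
```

View pics/c1.png

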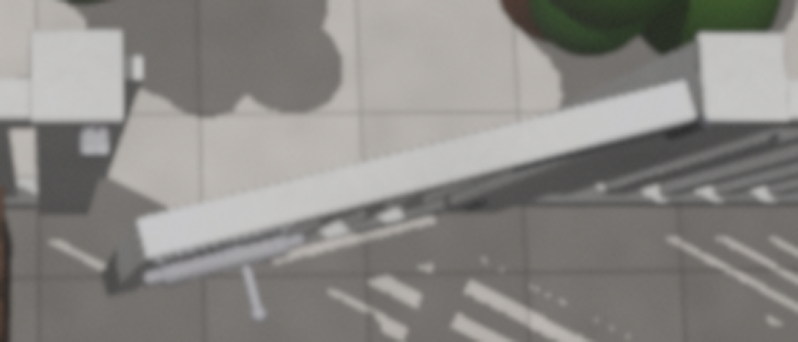

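View pics/c2.png

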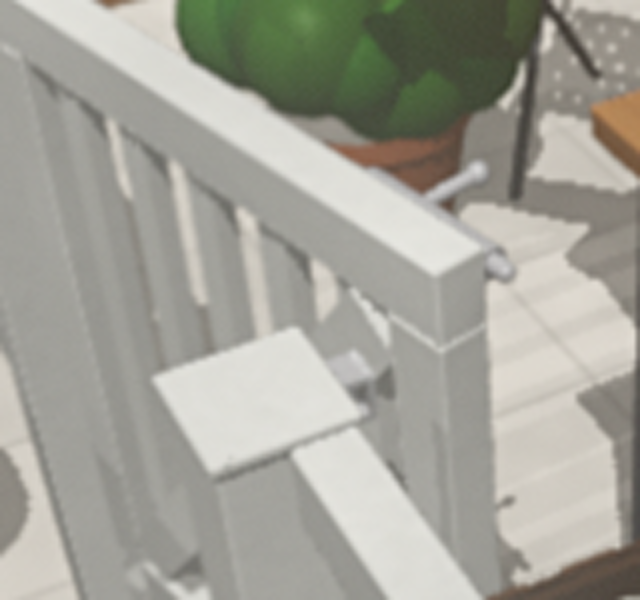

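```bash
python3 - <<'E'
from h import *
T=imaging.get_image('top');S=imaging.get_image('scene')
f=lambda u,v,z:atz(T,(310+u/2.85-.3,120+v/2.85-.3),z)
for n,u,v,z in[('postL',34,123,163),('postR',125,121,163),('hpostL',703,122,163),('hpostR',788,121,163),('gateLatch',150,262,155),('gateHinge',697,120,155),('ball',259,314,122),('hbase',245,263,130),('barrelend',148,278,122)]:
    print(n,np.round(f(u,v,z),1))
s=lambda u,v:(180+u/4-.4,90+v/4-.4)
print('ball sc',atz(S,s(478,172),122),'tip',atz(S,s(507,270),122))
print('tri ball',tri([ray(S,s(478,172)),ray(T,(310+259/2.85-.3,120+314/2.85-.3))]))
print('gatelatch top near corner sc',atz(S,s(489,249),155), 'post far?',atz(S,s(362,408),163))
E
```

```text
postL [627.2 196.8 163. ]
postR [628.5 101.6 163. ]
hpostL [ 624.8 -522.5  163. ]
hpostR [ 626.1 -621.2  163. ]
gateLatch [481.   77.5 155. ]
gateHinge [ 628.5 -520.1  155. ]
ball [426.9 -40.6 122. ]
hbase [480.9 -25.7 130. ]
barrelend [466.4  77.  122. ]
ball sc [426.74660309 -40.18780021 122.        ] tip [466.16299483  76.17607048 122.        ]
tri ball [426.76349326 -40.56728434 121.8095349 ]
gatelatch top near corner sc [485.528107    88.63013295 155.        ] post far? [630.12699339 198.83311207 163.        ]
```

Call:
arm_command(rows=[{"grip": 0, "linear": [-45, 35, 0], "rot": [0, 0, 0]}, {"grip": 0, "linear": [-90, 70, 0], "rot": [0, 0, 0]}, {"grip": 0, "linear": [-135, 105, 0], "rot": [0, 0, 0]}, {"grip": 0, "linear": [-180, 140, 0], "rot": [0, 0, 0]}, {"grip": 0, "linear": [-225, 175, 0], "rot": [0, 0, 0]}, {"grip": 0, "linear": [-270, 210, 0], "rot": [0, 0, 0]}, {"grip": 0, "linear": [-315, 245, 0], "rot": [0, 0, 0]}, {"grip": 0, "linear": [-360, 280, 10], "rot": [0, 0, 0]}, {"grip": 0, "linear": [-400, 315, 30], "rot": [0, 0, 0]}, {"grip": 0, "linear": [-420, 330, 60], "rot": [0, 0, 0]}])

```text
clock: 2.05
position: [478.8, -188.6, 171.8]
ee_rot: [-0.117, 0.993, -0.0, 0.002]
contact_force: [1.0, 0.2, 0.1]
gripper_width: -0.2
grasp_force: 0.0
```

Call:
arm_command(rows=[{"grip": 0, "linear": [0, 0, 30], "rot": [0, 0, 0]}, {"grip": 0, "linear": [0, 0, 62], "rot": [0, 0, 0]}, {"grip": 0, "linear": [-20, 0, 62], "rot": [0, 0, 0]}, {"grip": 0, "linear": [-35, 0, 62], "rot": [0, 0, 0]}, {"grip": 0, "linear": [-45, 0, 62], "rot": [0, 0, 0]}, {"grip": 0, "linear": [-55, 1, 62], "rot": [0, 0, 0.03]}, {"grip": 0, "linear": [-65, 2, 62], "rot": [0, 0, 0.06]}, {"grip": 0, "linear": [-75, 3, 62], "rot": [0, 0, 0.09]}])

```text
clock: 3.05
position: [547.9, -170.5, 109.0]
ee_rot: [-0.069, 0.998, 0.0, -0.001]
contact_force: [-1.9, -1.3, 0.2]
gripper_width: 0.0
grasp_force: 0.0
```

Call:
arm_command(rows=[{"grip": 0, "linear": [-10, -1, 0], "rot": [0, 0, 0.02]}, {"grip": 0, "linear": [-20, -1, 0], "rot": [0, 0, 0.05]}, {"grip": 0, "linear": [-30, -2, 0], "rot": [0, 0, 0.08]}, {"grip": 0, "linear": [-40, -2, 0], "rot": [0, 0, 0.11]}, {"grip": 0, "linear": [-50, -3, 0], "rot": [0, 0, 0.14]}, {"grip": 0, "linear": [-58, -3, 0], "rot": [0, 0, 0.14]}])

```text
clock: 3.8
position: [607.9, -165.3, 109.5]
ee_rot: [-0.001, 1.0, -0.0, 0.001]
contact_force: [-2.8, -0.5, -0.7]
gripper_width: -0.1
grasp_force: 0.0
```

```bash
python3 - <<'E'
from h import *
T=imaging.get_image('top');S=imaging.get_image('scene')
for n,im in(('top',T),('scene',S)):
  for q in('gate_rail','handle_grip','bolt_tip'):
    for k in models.tip_of(im,q)[:2]: print(n,q,np.round(k['pixel']),round(k['score'],2),np.round(atz(im,k['pixel'],122)))
a=T['frame'][110:250,310:590,::-1];cv2.imwrite('pics/d1.png',cv2.resize(a,None,fx=2.85,fy=2.85,interpolation=cv2.INTER_CUBIC))
E
```

```text
top gate_rail [437. 165.] 0.92 [ 626. -158.  122.]
top handle_grip [438. 166.] 0.52 [ 624. -161.  122.]
top bolt_tip [349. 172.] 0.41 [606. 113. 122.]
scene gate_rail [221. 133.] 0.92 [ 626. -162.  122.]
scene handle_grip [266. 154.] 0.59 [557.   6. 122.]
scene bolt_tip [266. 177.] 0.52 [599.  99. 122.]
```

View pics/d1.png

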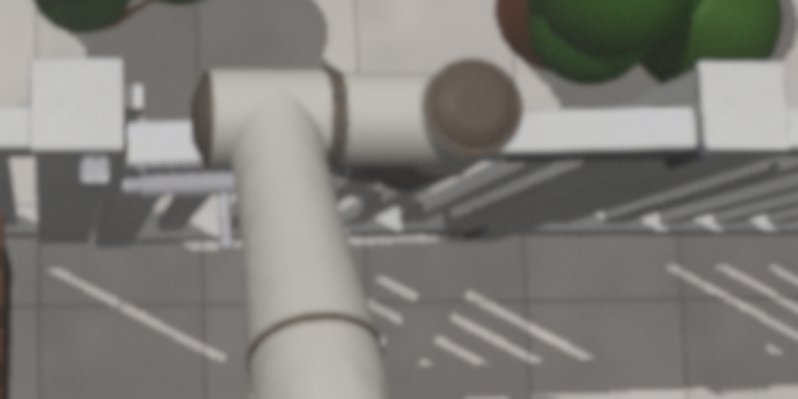

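The picture shows the gate almost shut: its near edge is at crop row ≈163 at the latch against ≈150 on the posts, about 10 mm left; the handle shows at crop (224,200–245). Pushing on gently.

Call:
arm_command(rows=[{"grip": 0, "linear": [-3, 0, 0], "rot": [0, 0, 0]}, {"grip": 0, "linear": [-6, 0, 0], "rot": [0, 0, 0]}, {"grip": 0, "linear": [-8, 0, 0], "rot": [0, 0, 0]}, {"grip": 0, "linear": [-8, 0, 0], "rot": [0, 0, 0]}])

```text
clock: 4.7
position: [614.8, -165.2, 109.1]
ee_rot: [-0.001, 1.0, -0.0, 0.0]
contact_force: [-0.6, 0.5, -0.2]
gripper_width: -0.2
grasp_force: 0.0
```

Call:
arm_command(rows=[{"grip": 0, "linear": [-2, 0, 0], "rot": [0, 0, 0]}, {"grip": 0, "linear": [-4, 0, 0], "rot": [0, 0, 0]}, {"grip": 0, "linear": [-4, 0, 0], "rot": [0, 0, 0]}])

```text
clock: 5.08
position: [618.0, -165.3, 109.0]
ee_rot: [-0.001, 1.0, 0.0, -0.001]
contact_force: [-4.4, 0.2, 1.1]
gripper_width: 0.3
grasp_force: 0.0
```

Call:
arm_command(rows=[{"grip": 0, "linear": [-2, 0, 0], "rot": [0, 0, 0]}, {"grip": 0, "linear": [-4, 0, 0], "rot": [0, 0, 0]}, {"grip": 0, "linear": [-4, 0, 0], "rot": [0, 0, 0]}])

```text
clock: 5.45
position: [617.6, -165.4, 108.4]
ee_rot: [-0.0, 1.0, 0.0, -0.006]
contact_force: [-13.5, -0.2, 5.3]
gripper_width: 0.0
grasp_force: 0.0
```

Call:
arm_command(rows=[{"grip": 0, "linear": [15, 0, 0], "rot": [0, 0, 0]}, {"grip": 0, "linear": [35, 5, 0], "rot": [0, 0, 0]}, {"grip": 0, "linear": [50, 40, 0], "rot": [0, 0, 0]}, {"grip": 0, "linear": [50, 75, 3], "rot": [0, 0, 0]}, {"grip": 0, "linear": [50, 100, 3], "rot": [0, 0, 0]}, {"grip": 0, "linear": [50, 100, 3], "rot": [0, 0, 0]}])

```text
clock: 6.2
position: [574.2, -63.5, 107.0]
ee_rot: [-0.002, 1.0, 0.0, 0.002]
contact_force: [-0.7, -0.9, -0.4]
gripper_width: 0.1
grasp_force: 0.0
```

```bash
python3 - <<'E'
from h import *
T=imaging.get_image('top');S=imaging.get_image('scene')
for n,im in(('top',T),('scene',S)):
  for q in('gate_rail','handle_grip','bolt_tip'):
    for k in models.tip_of(im,q)[:2]: print(n,q,np.round(k['pixel']),round(k['score'],2),np.round(atz(im,k['pixel'],122)))
a=T['frame'][110:230,320:470,::-1];b=S['frame'][90:210,190:340,::-1]
cv2.imwrite('pics/d2.png',cv2.resize(np.hstack([a,b]),None,fx=2.66,fy=2.66,interpolation=cv2.INTER_CUBIC))
E
```

```text
top gate_rail [438. 161.] 0.77 [ 637. -164.  122.]
scene gate_rail [217. 134.] 0.77 [ 639. -160.  122.]
scene gate_rail [258. 218.] 0.64 [679. 225. 122.]
scene handle_grip [263. 154.] 0.51 [564.   1. 122.]
scene handle_grip [426. 353.] 0.32 [560. 693. 122.]
scene bolt_tip [339. 262.] 0.63 [584. 434. 122.]
```

View pics/d2.png

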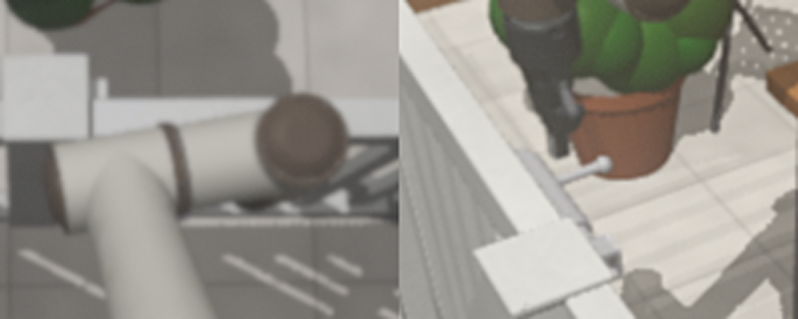

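Gate is flush with the post; handle is level at crop (605,163), finger beside it. Pushing the bolt along +y.

Call:
arm_command(rows=[{"grip": 0, "linear": [0, 20, 0], "rot": [0, 0, 0]}, {"grip": 0, "linear": [0, 35, 0], "rot": [0, 0, 0]}, {"grip": 0, "linear": [0, 45, 0], "rot": [0, 0, 0]}, {"grip": 0, "linear": [0, 55, 0], "rot": [0, 0, 0]}, {"grip": 0, "linear": [0, 65, 0], "rot": [0, 0, 0]}, {"grip": 0, "linear": [0, 75, 0], "rot": [0, 0, 0]}, {"grip": 0, "linear": [0, 82, 0], "rot": [0, 0, 0]}, {"grip": 0, "linear": [0, 82, 0], "rot": [0, 0, 0]}])

```text
clock: 7.6
position: [572.2, 17.7, 106.2]
ee_rot: [-0.001, 1.0, 0.0, -0.0]
contact_force: [0.6, -0.2, 0.3]
gripper_width: 0.4
grasp_force: 0.0
```

Call:
arm_command(rows=[{"grip": 0, "linear": [0, 5, 0], "rot": [0, 0, 0]}, {"grip": 0, "linear": [0, 10, 0], "rot": [0, 0, 0]}, {"grip": 0, "linear": [0, 15, 0], "rot": [0, 0, 0]}])

```text
clock: 7.98
position: [572.1, 31.7, 106.2]
ee_rot: [-0.001, 1.0, -0.0, -0.0]
contact_force: [0.7, -3.9, -0.8]
gripper_width: 0.2
grasp_force: 1.6
```

```bash
python3 - <<'E'
from h import *
S=imaging.get_image('scene');print(arm.read_state()['contact_force'])
for q in('gate_rail','handle_grip','bolt_tip'):
    for k in models.tip_of(S,q)[:2]: print(q,np.round(k['pixel']),round(k['score'],2),np.round(atz(S,k['pixel'],122)))
b=S['frame'][90:240,190:350,::-1]
cv2.imwrite('pics/d3.png',cv2.resize(b,None,fx=4,fy=4,interpolation=cv2.INTER_CUBIC))
E
```

```text
[-1.06438695e-04 -1.66193887e+00 -4.04459895e-01]
gate_rail [220. 134.] 0.62 [ 633. -159.  122.]
handle_grip [266. 165.] 0.67 [578.  51. 122.]
handle_grip [262. 187.] 0.54 [622. 128. 122.]
bolt_tip [273. 195.] 0.47 [612. 171. 122.]
```

View pics/d3.png

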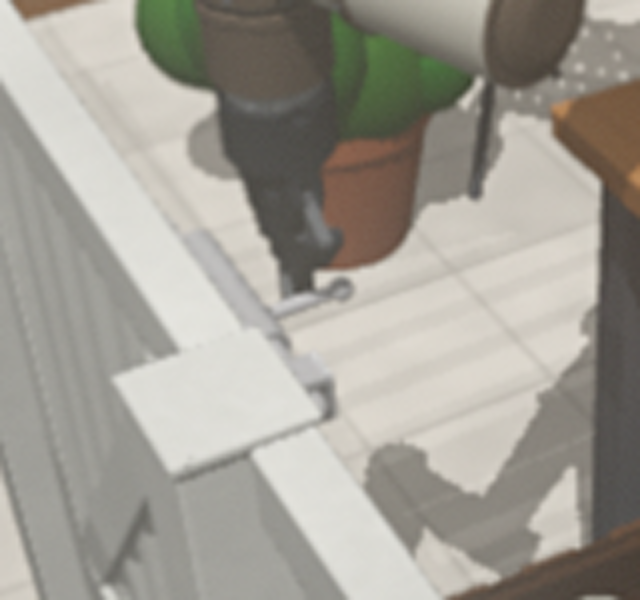

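The finger is in contact with the handle (crop (310,298)), bolt entering the keeper. Continue until it stalls.

Call:
arm_command(rows=[{"grip": 0, "linear": [0, 4, 0], "rot": [0, 0, 0]}, {"grip": 0, "linear": [0, 8, 0], "rot": [0, 0, 0]}, {"grip": 0, "linear": [0, 12, 0], "rot": [0, 0, 0]}, {"grip": 0, "linear": [0, 12, 0], "rot": [0, 0, 0]}])

```text
clock: 8.68
position: [570.3, 34.0, 106.3]
ee_rot: [-0.0, 1.0, -0.007, -0.004]
contact_force: [4.4, -35.2, 0.4]
gripper_width: -0.0
grasp_force: 17.8
```

Stall at y = 34 with 35 N: bolt home. Back off and go above the handle.

Call:
arm_command(rows=[{"grip": 0, "linear": [0, -15, 0], "rot": [0, 0, 0]}, {"grip": 0, "linear": [0, -35, 0], "rot": [0, 0, 0]}, {"grip": 0, "linear": [0, -35, -25], "rot": [0, 0, 0]}, {"grip": 0, "linear": [0, -35, -45], "rot": [0, 0, 0]}, {"grip": 0, "linear": [-3, -10, -45], "rot": [0, 0, 0]}, {"grip": 0, "linear": [-3, 5, -45], "rot": [0, 0, 0]}, {"grip": 0, "linear": [-3, 5, -45], "rot": [0, 0, 0]}])

```text
clock: 9.55
position: [575.2, 49.8, 151.0]
ee_rot: [-0.002, 1.0, 0.0, -0.0]
contact_force: [0.3, -0.6, -0.5]
gripper_width: 0.1
grasp_force: 0.0
```

Call:
arm_command(rows=[{"grip": 0, "linear": [0, 0, 15], "rot": [0, 0, 0]}, {"grip": 0, "linear": [0, 0, 25], "rot": [0, 0, 0]}, {"grip": 0, "linear": [0, 0, 33], "rot": [0, 0, 0]}, {"grip": 0, "linear": [0, 0, 40], "rot": [0, 0, 0]}, {"grip": 0, "linear": [0, 0, 40], "rot": [0, 0, 0]}])

```text
clock: 10.18
position: [575.1, 48.5, 110.6]
ee_rot: [-0.001, 1.0, -0.0, -0.001]
contact_force: [1.2, 0.0, -0.4]
gripper_width: 0.4
grasp_force: 0.0
```

```bash
python3 - <<'E'
from h import *
S=imaging.get_image('scene');s=arm.read_state();print(s['contact_force'],s['position'])
b=S['frame'][90:240,190:350,::-1]
cv2.imwrite('pics/d4.png',cv2.resize(b,None,fx=4,fy=4,interpolation=cv2.INTER_CUBIC))
E
```

```text
[-0.14838654 -0.29895721 -0.09426646] [575.34011364  48.5956029  111.04282626]
```

View pics/d4.png

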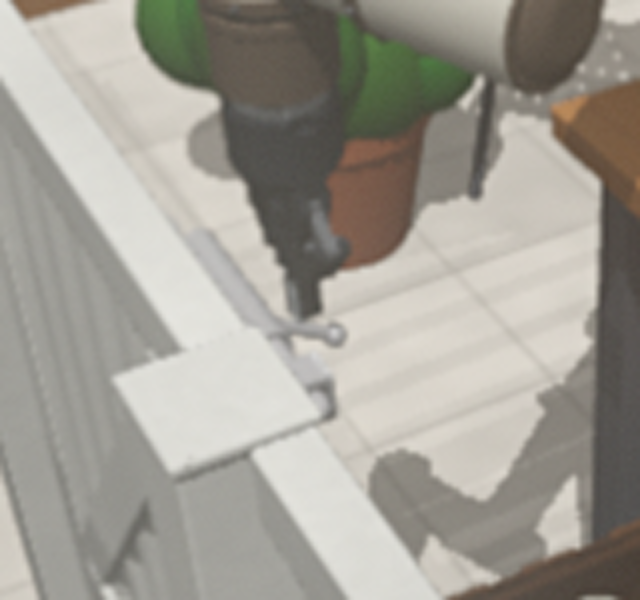

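The handle is turning down in its notch (ball now at crop (335,335)). Continue down and inwards.

Call:
arm_command(rows=[{"grip": 0, "linear": [-2, 0, 8], "rot": [0, 0, 0]}, {"grip": 0, "linear": [-4, 0, 16], "rot": [0, 0, 0]}, {"grip": 0, "linear": [-5, 0, 24], "rot": [0, 0, 0]}, {"grip": 0, "linear": [-6, 0, 32], "rot": [0, 0, 0]}, {"grip": 0, "linear": [-6, 0, 40], "rot": [0, 0, 0]}, {"grip": 0, "linear": [-6, 0, 46], "rot": [0, 0, 0]}, {"grip": 0, "linear": [-8, 0, 50], "rot": [0, 0, 0]}, {"grip": 0, "linear": [-10, 0, 50], "rot": [0, 0, 0]}, {"grip": 0, "linear": [-10, 0, 50], "rot": [0, 0, 0]}])

```text
clock: 11.35
position: [583.6, 48.5, 60.5]
ee_rot: [-0.0, 1.0, -0.0, -0.002]
contact_force: [-5.2, 1.1, -1.7]
gripper_width: 0.1
grasp_force: 0.2
```

```bash
python3 - <<'E'
from h import *
S=imaging.get_image('scene');s=arm.read_state();print(s['contact_force'],s['position'])
b=S['frame'][90:240,190:350,::-1]
cv2.imwrite('pics/d5.png',cv2.resize(b,None,fx=4,fy=4,interpolation=cv2.INTER_CUBIC))
E
```

```text
[-4.24431068  1.74628193 -1.24704197] [583.59387524  48.50277187  60.50387429]
```

View pics/d5.png

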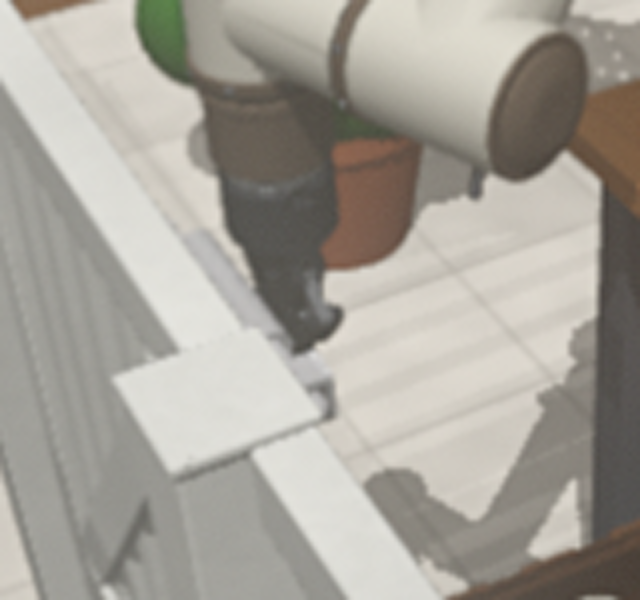

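The handle is out of sight behind the gripper; back straight off and look.

Call:
arm_command(rows=[{"grip": 0, "linear": [20, 0, 0], "rot": [0, 0, 0]}, {"grip": 0, "linear": [50, -20, 0], "rot": [0, 0, 0]}, {"grip": 0, "linear": [90, -60, -20], "rot": [0, 0, 0]}, {"grip": 0, "linear": [110, -110, -40], "rot": [0, 0, 0]}, {"grip": 0, "linear": [120, -160, -60], "rot": [0, 0, 0]}, {"grip": 0, "linear": [120, -160, -60], "rot": [0, 0, 0]}])

```text
clock: 12.15
position: [467.1, -113.9, 123.7]
ee_rot: [0.001, 1.0, -0.0, 0.004]
contact_force: [1.3, 0.7, -0.6]
gripper_width: -0.3
grasp_force: 0.0
```

```bash
python3 - <<'E'
from h import *
S=imaging.get_image('scene');T=imaging.get_image('top');s=arm.read_state();print(s['contact_force'],s['position'])
for ang in(0,.8,1.2,1.4,1.57):
  p=[611-57*np.cos(ang),50,122-57*np.sin(ang)];print(ang,[(4*(proj(S,p)-[190,90])).round(),(4*(proj(T,p)-[320,140])).round()])
for q in('gate_rail','handle_grip'):
  for im in(S,T):
    for k in models.tip_of(im,q)[:2]: print(q,np.round(k['pixel']),round(k['score'],2),np.round(atz(im,k['pixel'],122)))
b=np.hstack([S['frame'][120:220,210:310,::-1],T['frame'][130:230,320:420,::-1]])
cv2.imwrite('pics/d6.png',cv2.resize(b,None,fx=4,fy=4,interpolation=cv2.INTER_CUBIC))
E
```

```text
[-0.39485584  0.13556472  0.47567392] [ 466.54478709 -111.86607708  121.93950112]
0 [array([334., 289.]), array([200., 194.])]
0.8 [array([316., 344.]), array([194., 179.])]
1.2 [array([293., 366.]), array([192., 157.])]
1.4 [array([279., 375.]), array([191., 144.])]
1.57 [array([266., 380.]), array([191., 132.])]
gate_rail [218. 134.] 0.57 [ 637. -159.  122.]
gate_rail [263. 187.] 0.23 [622. 129. 122.]
gate_rail [439. 162.] 0.81 [ 635. -166.  122.]
handle_grip [368. 174.] 0.54 [597.  56. 122.]
```

View pics/d6.png

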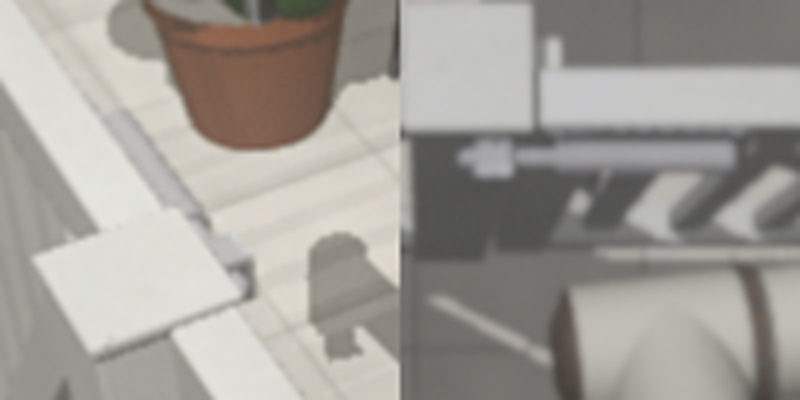

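Gate is flush and the bolt passes through the keeper (tip at crop (465,155)); the handle no longer stands out, but I'll check its angle from pixel values, as a pale patch at crop (578,200) is ambiguous.

```bash
python3 - <<'E'
from h import *
T=imaging.get_image('top');f=T['frame'].astype(int)
for r in range(164,186): print(r,' '.join('%3d/%+3d'%(f[r,c].mean(),f[r,c,2]-f[r,c,0]) for c in range(357,380)))
for q in('handle_grip','bolt'):
  print([ (np.round(k['rect']),round(k['score'],2)) for k in models.spot_in(T,q)[:3]])
E
```

```text
164  90/ +1  98/ +1 106/ +2 109/ +1 103/ +1 102/ +1 103/ +2 104/ +2 104/ +1 104/ +1 103/ +1 100/ +0 101/ +0 100/ +1  99/ +0 101/ +1  99/ +1 100/ +2 100/ +1 100/ +1 100/ +0 100/ +0 100/ +0
165  86/ -1  98/ +1 115/ +1 120/ +2 118/ +2 121/ +2 126/ +2 126/ +2 126/ +2 126/ +2 126/ +2 125/ +2 126/ +1 126/ +1 126/ +1 126/ +0 125/ +2 126/ +3 127/ +2 127/ +2 125/ +2 127/ +1 126/ +2
166 105/ +1 116/ +2 134/ +1 143/ +2 143/ +2 146/ +3 149/ +3 149/ +2 149/ +2 149/ +2 149/ +3 149/ +2 149/ +2 149/ +2 149/ +2 150/ +3 149/ +2 149/ +2 149/ +2 149/ +2 149/ +2 149/ +2 150/ +2
167 135/ +2 141/ +3 151/ +3 157/ +2 158/ +3 158/ +3 160/ +2 159/ +2 159/ +1 160/ +2 159/ +3 159/ +3 159/ +2 160/ +2 159/ +2 160/ +2 160/ +2 160/ +2 160/ +2 160/ +3 161/ +1 161/ +2 160/ +3
168 156/ +2 157/ +2 159/ +3 161/ +2 162/ +3 161/ +2 161/ +3 162/ +2 163/ +2 163/ +2 162/ +3 162/ +3 163/ +2 162/ +2 162/ +2 163/ +2 162/ +2 162/ +3 162/ +2 163/ +3 162/ +2 162/ +3 163/ +2
169 155/ +2 157/ +2 157/ +2 159/ +3 160/ +3 159/ +2 160/ +2 160/ +3 160/ +2 160/ +2 160/ +2 159/ +2 159/ +2 159/ +1 159/ +2 159/ +2 159/ +2 159/ +2 158/ +3 158/
[... 2341 characters left out ...]
-3 155/ -1 152/ -2 131/ -2 100/ -1  85/ -1  82/ -1  82/ -3  83/ -2  85/ -1  84/ -1  84/ -3  88/ -2 105/ -1 136/ -2 162/ -2 177/ -2
183  83/ -2  83/ -1  84/ -1  94/ -2 109/ -1 123/ -2 131/ -2 133/ -1 130/ -2 111/ -2  90/ -1  83/ -1  83/ -2  83/ -1  82/ -2  83/ -3  84/ -1  85/ -2  95/ -1 123/ -2 156/ -2 175/ -1 184/ -2
184  81/ -2  83/ -1  89/ -2 100/ -1 110/ -1 117/ -2 118/ -2 117/ -2 110/ -1  95/ -2  85/ -1  83/ -2  83/ -2  84/ -1  83/ -3  84/ -2  85/ -2  88/ -2 102/ -2 132/ -2 163/ -2 178/ -2 184/ -2
185  83/ -2  85/ -1  94/ -2 106/ -3 114/ -2 116/ -1 117/ -1 114/ -2 105/ -1  90/ -1  85/ -1  85/ -1  84/ -3  85/ -2  85/ -2  85/ -1  88/ -1  93/ -2 106/ -1 128/ -1 153/ -2 167/ -2 177/ -2
[]
[]
```

A neutral-grey ball shows at columns 368–371, ending at row ≈177.5. At 1.2 rad it would reach row ≈182, at 1.57 about 176, so the handle is at roughly 1.45–1.5 rad. Handing in.

```bash
python3 -c "
from bench import job
print(job.job_done())"
```

```text
the job is handed in; nothing more can be done
None
```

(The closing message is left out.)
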